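# Kit the microscope stand: lens barrel first, tall column last

### The job

Load the grey kit tray with the parts for the microscope stand: first stand the short fat lens barrel in the empty middle compartment, and only after letting go of it stand the tall steel column, foot down, in the narrow end compartment, so that the column never gets in the way of the barrel. Set each down upright and flat on the tray floor without dropping it, and leave the shorter column standing where it is.

Things in the scene. Friction and masses are not known exactly. Their poses are not given: they have to be found in the camera images.
- tray: Fixed grey tray, 80 (x) by 218 mm (y), walls 5 mm thick, their tops 20 mm and its floor 6 mm above the bench. Origin: centre of underside; z up, yaw up to 30 deg. Compartments along y, all 70 mm in x and centred on x=0: narrow (column) 58 mm long, centre y=-75 mm; middle (barrel) 70 mm, centre y=-6; last 70 mm, centre y=+69, holding a flat cover 54 mm wide, 10 high, that stays.
- barrel: Short fat lens barrel: aluminium cylinder 48 mm in diameter, 55 mm tall, black band round its bottom, small glass lens in its top, standing loose on the bench, 0.13 to 0.26 kg. Origin: centre of its underside; z up its axis. Not the eyepiece (black, 34 mm wide on a 25 mm tube, 72 mm tall).
- column: Tall steel column: round rod 20 mm in diameter on a dark round foot 36 mm in diameter and 14 mm thick, 140 mm tall in all, standing loose on its foot on the bench, 0.26 to 0.5 kg. Origin: centre of the foot's underside; z up the rod. The taller of two alike columns.
- short_column: Short steel column, to be left alone: same rod and foot as the tall one, only 80 mm tall, standing loose on the bench. Origin: centre of the foot's underside; z up. Barrel, eyepiece and both columns stand in any order to the tray's right (-y) on the bench, at least 95 mm between centres.
Mind the look-alikes: they are no part of the job. There is more than one size of the tray; the job needs the larger.

How it is judged:
By the outcome, as a careful person would: the job done as asked, in the order asked, and still so for the second after the job is handed in, with the robot touching nothing.
It also fails if it takes over 51 s, if anything falls off the work surface, if the arm or the gripper's body presses on something with over 40 N, if the wrist force passes 120 N, or if a joint passes its speed limit or range.

### The arm

A 7-joint arm with a two-finger parallel gripper is mounted at the origin on the work surface. World frame = base frame: x ahead of the robot, y to its left, z up, the work surface at z = 0. Lengths are in m, angles in rad, forces in N, time in s.
With the tool pointing down it reaches from about 0.35 to 0.9 m from the base axis. Payload 19.9 kg.
Tool frame: the origin (TCP) lies midway between the tips of the shut fingers; the grasp point (between the pads) lies 19 mm behind it; z points along the fingers, x is the direction in which the jaws open and shut, and the axes are right-handed (so a half turn about z gives the same grasp; the last joint's range is limited). The gripper opens to 94 mm and grips with 3 to 60 N. Pads are 16 mm wide; open, the fingers measure 119 mm over their backs; the gripper's body (75 mm by 177 mm) begins 78 mm behind the grasp point.
Start: joints at [-1.321, 0.417, -0.01, 1.614, 0.005, 1.111, -0.053], TCP at [0.179, 0.599, 0.205] pointing down, gripper open.
Joint ranges: [-2.81, 2.81], [-0.39, 2.02], [-1.27, 1.25], [0.06, 2.57], [-1.19, 4.33], [0.19, 2], [-2.82, 2.82]. Speed limits (rad/s): [1.89, 1.89, 2.39, 2.39, 3.01, 3.01, 3.01].

### API

Orientations are given as a unit quaternion [x, y, z, w].
In Python, from bench import r gives the robot as it stands.
- The arm moves only by the tool carry_out, never from a script. Its argument "plan" is a list of rows, each a list of 3 entries, a list of its own where there are three numbers: the shift along the tool's x, y, z in m, then the turn, a rotation vector about the tool's x, y, z in rad, then the finger opening in m, from 0 to 0.094. A call has 1 to 8 rows; each row shifts and turns the commanded pose from where the row before left it, along the tool's axes as they then stand; what a row does not reach is not made up. A row lasts 1/8 s, in which the tool goes at most 62.5 mm and 10.7 degrees, less where a joint would pass 70% of its speed; a pose out of reach is approached as far as the arm can. A call with a gripper value outside its range is refused whole. The fingers move at their own pace and stop on an object; the grip force is fixed at half the most. Time passes only in rows, so rows that do not move let the fingers close. It gives the time, the measured TCP pose, the force and the opening at its end, in the units of the state.
- r.read_state(): the state, without advancing time (a new reading comes with each control period).
- r.camera(name): name is "scene" or "side" or "wrist"; returns a dict with "img" (400x640x3 uint8, red, green, blue), "fx", "fy", "cx", "cy" (pixels), "world_from_camera" (4x4, takes a point from camera to world coordinates). Camera axes: x right, y down, z forward; pixel columns grow to the right and rows downward; lengths in m; the calibration is good to about 2 mm. A picture is of the moment at which its call begins. There is no depth.
- r.job_done(): hands the job in, once; it reports no verdict.
The state is a dict: "time": time; "joint_positions": joint angles; "qd": joint speeds; "effort": joint torques, N m; "tcp_pos": TCP position; "ee_rot": TCP orientation; "contact_force": force on the tool from outside, world axes, zero at the start; "torque": the same for the moment, N m; "grip_width": opening from 0.0 (shut) to 1.0 (fully open).
Only numpy, scipy, OpenCV 4.12 (cv2) and the standard library are available. Lean on these libraries where they do the work, as an engineer would, in place of code of your own. Each camera call takes 0.05 s, during which the arm holds its last target.

## Working session

There is one attempt and no reset: what is moved stays moved. The work goes in short steps, Python scripts to look and compute and a tool call to move; the robot and the scene stay as the last step left them, time stands still between calls to the robot, and variables do not carry over. Pictures are saved under pics/ and viewed, and the job is handed in when it is done.

Besides the shell and the picture viewer there is one more tool, called as name(argument=value, ...), one argument or row to a line, values as JSON. carry_out: Moves the arm, as the interface text tells. Its arguments: {"type":"object","properties":{"plan":{"type":"array","items":{"type":"array"}}},"required":["plan"]}

```bash
mkdir -p pics; ls
cat > look.py <<'E'
from bench import r
import cv2,numpy as np,sys,pickle
for n in sys.argv[2:]:
    c=r.camera(n); pickle.dump(c,open(f'pics/{n}_{sys.argv[1]}.pkl','wb'))
    cv2.imwrite(f'pics/{n}_{sys.argv[1]}.png',c['img'][:,:,::-1])
    print(n,c['fx'],c['fy'],c['cx'],c['cy'],np.round(c['world_from_camera'],3).tolist())
s=r.read_state()
for k,v in s.items(): print(k,np.round(v,3))
E
python3 look.py 0 scene side wrist
```

```text
pics
scene 439.48111718304335 439.48111718304335 320.75689206743095 200.2608378492299 [[0.473, 0.558, -0.682, 1.155], [0.881, -0.315, 0.354, -0.388], [-0.018, -0.768, -0.641, 0.735], [0.0, 0.0, 0.0, 1.0]]
side 364.8932001645505 364.8932001645505 320.15273569903803 201.34490183467273 [[0.902, -0.322, 0.288, 0.155], [-0.432, -0.692, 0.579, -0.474], [0.013, -0.646, -0.763, 0.673], [0.0, 0.0, 0.0, 1.0]]
wrist 319.253624907682 319.253624907682 319.8880126736748 200.68324427302852 [[0.287, 0.921, 0.265, 0.103], [0.958, -0.275, -0.081, 0.622], [-0.001, 0.277, -0.961, 0.385], [0.0, 0.0, 0.0, 1.0]]
time 0.15
joint_positions [-1.321  0.418 -0.01   1.614  0.005  1.111 -0.053]
qd [ 0.    -0.002 -0.    -0.001  0.001  0.001  0.   ]
effort [ 1.0000e-03 -8.5153e+01  6.3900e-01 -4.2614e+01 -4.9000e-02  1.7000e-02
  0.0000e+00]
tcp_pos [0.179 0.598 0.205]
ee_rot [ 0.802  0.597 -0.     0.   ]
contact_force [-0.486  0.415  0.277]
torque [-0.001  0.    -0.065]
grip_width 0.998
```

View pics/scene_0.png

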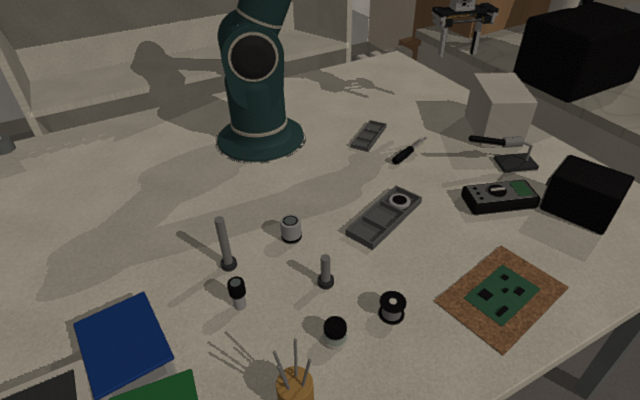

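View pics/side_0.png

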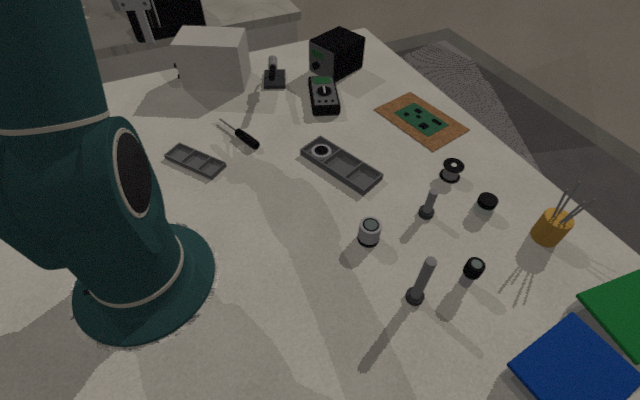

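View pics/wrist_0.png

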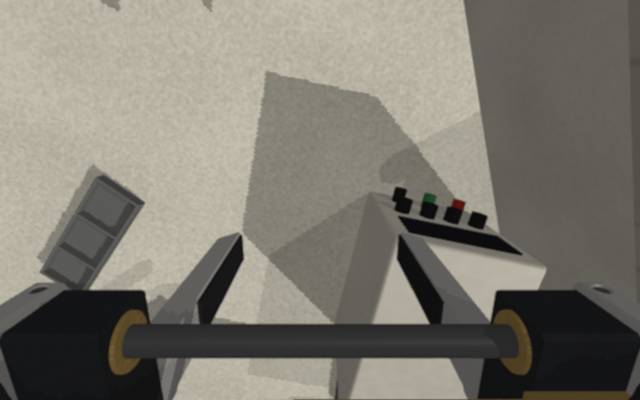

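Scene view: barrel candidates are the silver cylinder with a lens at (291,229), the eyepiece at (237,292), a black-lidded jar at (335,330) and a spool at (392,306). Column candidates are the tall one with its foot at (228,265) and the short one at (326,282). Tray candidates are the large one at (384,216) and the small one at (368,135). I choose (291,229), (228,265) and (384,216), and check them in a close crop.

Run:
```python
import cv2
a=cv2.imread('pics/scene_0.png')[170:320,190:450]
cv2.imwrite('pics/cropA.png',cv2.resize(a,None,fx=3,fy=3,interpolation=cv2.INTER_CUBIC))
a=cv2.imread('pics/side_0.png')[120:320,280:500]
cv2.imwrite('pics/cropB.png',cv2.resize(a,None,fx=3,fy=3,interpolation=cv2.INTER_CUBIC))
```

```text
(no output)
```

View pics/cropA.png

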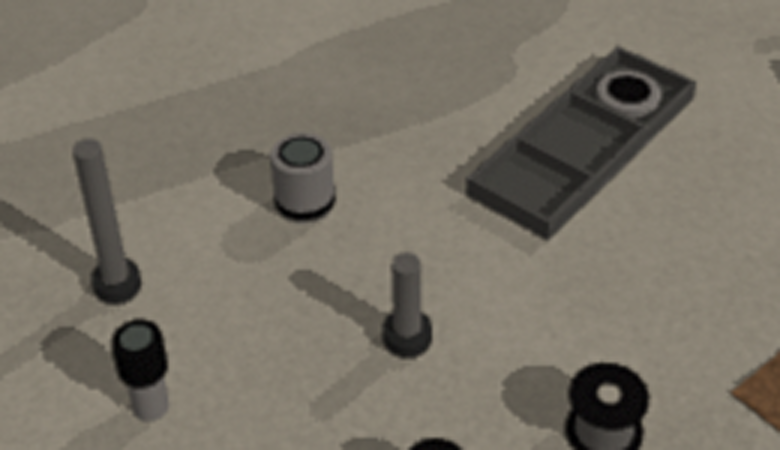

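View pics/cropB.png

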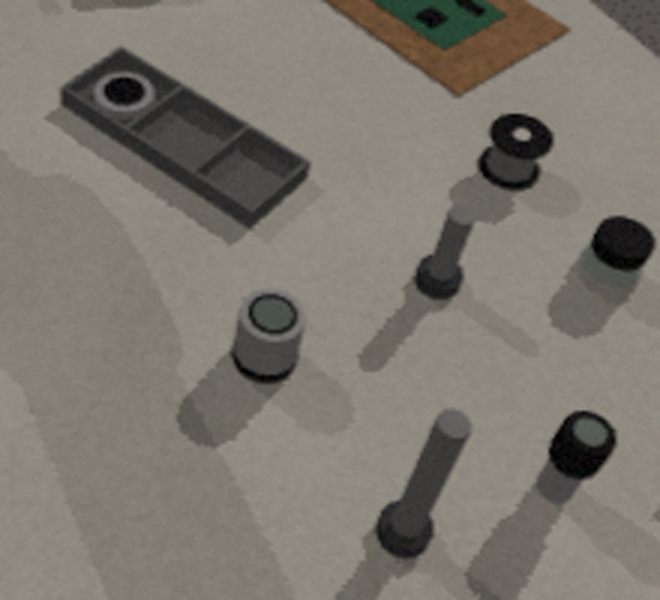

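```bash
cat > geo.py <<'E'
import numpy as np,pickle
def ray(c,u,v):
    T=c['world_from_camera'];d=T[:3,:3]@np.array([(u-c['cx'])/c['fx'],(v-c['cy'])/c['fy'],1]);return T[:3,3],d/np.linalg.norm(d)
def plane(c,u,v,z):
    o,d=ray(c,u,v);return o+d*(z-o[2])/d[2]
def tri(rays):
    A=sum(np.eye(3)-np.outer(d,d) for o,d in rays);b=sum((np.eye(3)-np.outer(d,d))@o for o,d in rays);return np.linalg.solve(A,b)
def load(n):return pickle.load(open(f'pics/{n}.pkl','rb'))
def proj(c,p):
    T=np.linalg.inv(c['world_from_camera']);q=T[:3,:3]@np.array(p)+T[:3,3];return c['fx']*q[0]/q[2]+c['cx'],c['fy']*q[1]/q[2]+c['cy']
E
python3 - <<'E'
from geo import *
S=load('scene_0');D=load('side_0')
f=lambda p,o:(o[0]+(p[0]+.5)/3-.5,o[1]+(p[1]+.5)/3-.5)
P={'barrel':((301,151),(273,314),.055),'col':((89,147),(454,424),.14),'short':((406,260),(461,213),.08),'eye':((137,337),(591,433),.072),
'tA':((619,47),(62,91),.02),'tB':((696,84),(121,47),.02),'tC':((546,222),(310,165),.02),'tD':((467,183),(251,212),.02),'ring':((629,90),(124,91),.016)}
for k,(a,b,z) in P.items():
    a=f(a,(190,170));b=f(b,(280,120))
    print(k,plane(S,*a,z).round(4)[:2],plane(D,*b,z).round(4)[:2],tri([ray(S,*a),ray(D,*b)]).round(4))
E
```

```text
barrel [ 0.4585 -0.1076] [ 0.4575 -0.1078] [ 0.4578 -0.1074  0.0543]
col [ 0.4715 -0.266 ] [ 0.4689 -0.268 ] [ 0.4699 -0.2664  0.1383]
short [ 0.6173 -0.1025] [ 0.6174 -0.1015] [ 0.6172 -0.1021  0.0801]
eye [ 0.5851 -0.2828] [ 0.5837 -0.284 ] [ 0.5844 -0.2831  0.071 ]
tA [0.4372 0.2085] [0.4309 0.2048] [0.4332 0.2112 0.0152]
tB [0.5108 0.235 ] [0.5045 0.2374] [0.5064 0.2401 0.016 ]
tC [0.5856 0.0345] [0.5822 0.0337] [0.5838 0.0357 0.0177]
tD [0.5199 0.0042] [0.5109 0.0086] [0.5135 0.0099 0.0144]
ring [0.4858 0.1843] [0.4828 0.1858] [0.4836 0.1866 0.0142]
```

Crops confirm: barrel with lens and black band in crop A (302,180); tall column (105,220) vs. short (407,300); large tray with cover ring. Two-view heights match 55/138/80 mm. The tray's centre is about (0.509,0.121) with yaw about 21°. Next I move over the tray for a close look with the wrist camera on the way.

```bash
cat > plan.py <<'E'
# usage: plan.py x y z yawdeg n opening ; yaw = world angle of tool x; prints rows (max 8 per call)
from bench import r
import numpy as np,sys
from scipy.spatial.transform import Rotation as R
def go(p,yaw,n,op,start=None):
    s=r.read_state(); p0=np.array(s['tcp_pos']) if start is None else np.array(start); R0=R.from_quat(s['ee_rot'])
    y=np.radians(yaw); Rt=R.from_matrix(np.array([[np.cos(y),np.sin(y),0],[np.sin(y),-np.cos(y),0],[0,0,-1]]))
    w=(R0.inv()*Rt).as_rotvec()
    print('turn total',w.round(4))
    d=(np.array(p)-p0)/n
    for i in range(n):
        t=w/n; Ri=R0*R.from_rotvec(w*i/n)
        print([Ri.inv().apply(d).round(4).tolist(),t.round(4).tolist(),op])
if __name__=='__main__':
    a=list(map(float,sys.argv[1:])); go(a[:3],a[3],int(a[4]),a[5])
E
python3 plan.py .5 .12 .28 21.4 12 .094
```

```text
turn total [5.000e-04 8.000e-04 9.065e-01]
[[-0.0305, 0.037, -0.0062], [0.0, 0.0001, 0.0755], 0.094]
[[-0.0277, 0.0392, -0.0062], [0.0, 0.0001, 0.0755], 0.094]
[[-0.0246, 0.0412, -0.0062], [0.0, 0.0001, 0.0755], 0.094]
[[-0.0214, 0.043, -0.0062], [0.0, 0.0001, 0.0755], 0.094]
[[-0.0181, 0.0445, -0.0062], [0.0, 0.0001, 0.0755], 0.094]
[[-0.0147, 0.0457, -0.0062], [0.0, 0.0001, 0.0755], 0.094]
[[-0.0112, 0.0467, -0.0062], [0.0, 0.0001, 0.0755], 0.094]
[[-0.0077, 0.0474, -0.0062], [0.0, 0.0001, 0.0755], 0.094]
[[-0.0041, 0.0478, -0.0062], [0.0, 0.0001, 0.0755], 0.094]
[[-0.0005, 0.048, -0.0062], [0.0, 0.0001, 0.0755], 0.094]
[[0.0032, 0.0479, -0.0062], [0.0, 0.0001, 0.0755], 0.094]
[[0.0068, 0.0475, -0.0063], [0.0, 0.0001, 0.0755], 0.094]
```

carry_out(
  plan=[
    [[-0.03,0.037,-0.006],[0,0,0.0755],0.094],
    [[-0.028,0.039,-0.006],[0,0,0.0755],0.094],
    [[-0.025,0.041,-0.006],[0,0,0.0755],0.094],
    [[-0.021,0.043,-0.006],[0,0,0.0755],0.094],
    [[-0.018,0.044,-0.006],[0,0,0.0755],0.094],
    [[-0.015,0.046,-0.006],[0,0,0.0755],0.094],
    [[-0.011,0.047,-0.006],[0,0,0.0755],0.094],
    [[-0.008,0.047,-0.006],[0,0,0.0755],0.094],
  ],
)

```text
time: 1.15
tcp_pos: [0.393, 0.2787, 0.2537]
ee_rot: [0.944, 0.33, 0.0, -0.0]
contact_force: [0.2, -0.2, 0.1]
grip_width: 0.999
```

carry_out(
  plan=[
    [[-0.004,0.048,-0.006],[0,0,0.0755],0.094],
    [[0,0.048,-0.006],[0,0,0.0755],0.094],
    [[0.003,0.048,-0.006],[0,0,0.0755],0.094],
    [[0.007,0.047,-0.006],[0,0,0.0755],0.094],
    [[0,0,0],[0,0,0],0.094],
  ],
)

```text
time: 1.78
tcp_pos: [0.5012, 0.1181, 0.2777]
ee_rot: [0.983, 0.183, 0.0, 0.0]
contact_force: [-0.3, 0.5, -0.3]
grip_width: 1.001
```

```bash
python3 look.py 1 wrist
```

```text
wrist 319.253624907682 319.253624907682 319.8880126736748 200.68324427302852 [[0.933, 0.345, 0.1, 0.473], [0.36, -0.896, -0.259, 0.194], [0.001, 0.278, -0.961, 0.457], [0.0, 0.0, 0.0, 1.0]]
time 1.825
joint_positions [-0.709  0.161  0.467  1.808 -0.077  1.19   0.153]
qd [-0.029 -0.009 -0.039  0.017 -0.001 -0.002 -0.007]
effort [ 3.3730e+00 -5.5201e+01  6.5630e+00 -4.5026e+01  1.3500e-01  5.2000e-02
  1.8800e-01]
tcp_pos [0.5   0.12  0.277]
ee_rot [ 0.983  0.185 -0.     0.   ]
contact_force [ 0.894  0.638 -0.389]
torque [-0.04   0.041 -0.03 ]
grip_width 0.995
```

View pics/wrist_1.png

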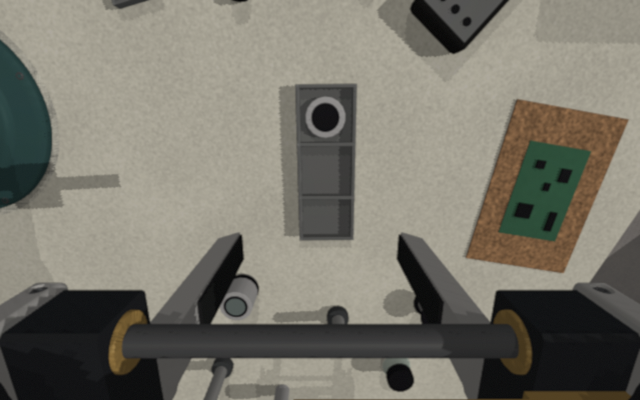

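The wrist picture shows the tray upright at (325,162): cover at the top (325,117), the middle compartment at (326,170) and the narrow one at (326,217). I measure its outline and dividers in a zoomed crop.

Run:
```python
import cv2
a=cv2.imread('pics/wrist_1.png')[75:250,270:370]
cv2.imwrite('pics/cropC.png',cv2.resize(a,None,fx=3.4,fy=3.4,interpolation=cv2.INTER_CUBIC))
g=cv2.cvtColor(cv2.imread('pics/wrist_1.png'),cv2.COLOR_BGR2GRAY)
for r_ in (100,170,215): print(r_,g[r_,288:364].tolist())
print(g[78:250,310].tolist()); print(g[78:250,340].tolist())
```

```text
100 [115, 116, 119, 120, 122, 121, 116, 96, 82, 84, 88, 82, 81, 84, 84, 84, 85, 83, 77, 70, 67, 65, 63, 64, 72, 87, 106, 123, 133, 138, 139, 139, 138, 139, 139, 139, 140, 140, 140, 139, 141, 141, 141, 141, 141, 141, 139, 134, 124, 110, 95, 83, 73, 65, 61, 60, 63, 62, 61, 60, 60, 61, 60, 54, 54, 71, 83, 92, 121, 149, 160, 158, 157, 159, 161, 161]
170 [116, 116, 116, 116, 116, 116, 116, 117, 113, 95, 80, 82, 84, 79, 79, 80, 82, 81, 81, 82, 82, 81, 82, 82, 81, 82, 83, 82, 82, 82, 82, 82, 82, 82, 82, 82, 81, 81, 82, 82, 82, 81, 82, 82, 82, 82, 82, 82, 82, 79, 71, 62, 59, 58, 58, 59, 58, 59, 59, 59, 59, 57, 51, 54, 69, 83, 105, 139, 159, 163, 164, 165, 165, 166, 167, 166]
215 [113, 112, 113, 115, 117, 118, 117, 117, 114, 111, 96, 84, 82, 87, 83, 80, 80, 80, 80, 81, 80, 79, 80, 80, 80, 80, 80, 80, 80, 80, 80, 80, 81, 80, 80, 81, 80, 80, 79, 80, 81, 81, 80, 80, 80, 80, 81, 80, 80, 78, 71, 62, 58, 58, 58, 57, 57, 57, 57, 57, 53, 49, 52, 69, 83, 106, 139, 158, 160, 159, 160, 163, 165, 165, 164, 162]
[165, 163, 161, 160, 158, 145, 111, 89, 82, 71, 58, 61, 72, 77, 78, 78, 77, 77, 77, 76, 73, 67
[... 669 characters left out ...]
103, 88, 81, 65, 57, 66, 66, 59, 60, 61, 64, 64, 59, 57, 62, 67, 73, 74, 79, 99, 120, 135, 140, 141, 142, 141, 138, 138, 139, 138, 137, 135, 129, 125, 128, 132, 136, 136, 138, 138, 137, 136, 138, 139, 133, 117, 96, 73, 64, 57, 54, 57, 61, 66, 64, 61, 61, 60, 66, 81, 84, 77, 63, 56, 55, 53, 52, 53, 53, 54, 56, 58, 60, 61, 60, 60, 58, 59, 60, 61, 60, 59, 59, 60, 60, 59, 59, 60, 60, 62, 66, 63, 59, 60, 61, 64, 62, 60, 60, 59, 61, 60, 59, 60, 61, 60, 58, 59, 58, 58, 55, 60, 77, 83, 79, 63, 51, 51, 52, 53, 50, 52, 56, 58, 59, 58, 58, 59, 59, 58, 58, 58, 58, 58, 57, 58, 57, 58, 57, 57, 57, 59, 57, 56, 58, 58, 57, 57, 58, 57, 55, 54, 60, 76, 80, 92, 126, 144, 146, 144, 144, 145, 146, 151, 159, 163]
```

View pics/cropC.png

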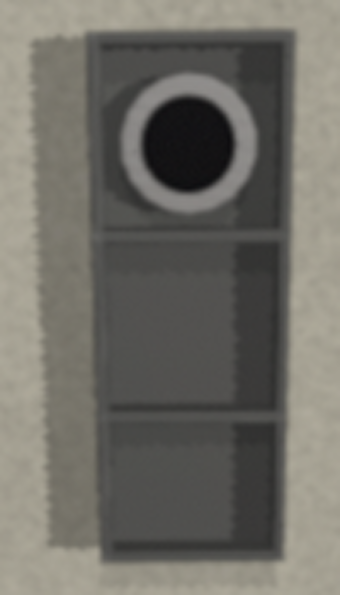

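Run:
```python
from geo import *
W=load('wrist_1');z=.02
L=[plane(W,u,v,z)[:2] for u,v in((294.75,100),(296.8,170),(297.8,215))]
Rr=[plane(W,u,v,z)[:2] for u,v in((355.8,100),(354.5,170),(353.5,215))]
for l,r in zip(L,Rr): print(l.round(4),r.round(4),np.linalg.norm(r-l).round(4))
T=np.mean([plane(W,310,84,z),plane(W,340,83.8,z)],0)[:2];B=np.mean([plane(W,310,240,z),plane(W,340,239.7,z)],0)[:2]
D1=np.mean([plane(W,310,144.2,z),plane(W,340,144,z)],0)[:2];D2=np.mean([plane(W,310,197.2,z),plane(W,340,197,z)],0)[:2]
d=np.mean([L[2]-L[0],Rr[2]-Rr[0]],0);d=-d/np.linalg.norm(d)
print('yaw',np.degrees(np.arctan2(-d[0],d[1])))
c0=(np.mean(L,0)+np.mean(Rr,0))/2
for n,p in(('T',T),('D1',D1),('D2',D2),('B',B)): print(n,((p-c0)@d).round(4))
s=((T+B)/2-c0)@d; c=c0+d*s
print('len',(T-B)@d,'centre',c,'D1',(D1-c)@d,'D2',(D2-c)@d)
for y in(-.006,-.075): print(y,c+d*y)
# cylinders
```

```text
[0.4385 0.1919] [0.513  0.2206] 0.0798
[0.4726 0.1058] [0.5473 0.1346] 0.0801
[0.4964 0.0443] [0.5715 0.0733] 0.0805
yaw 21.548591053720376
T 0.1036
D1 0.0267
D2 -0.048
B -0.1136
len 0.21713552278902176 centre [0.50840958 0.12376777] D1 0.03166783417263624 D2 -0.04295823401407311
-0.006 [0.51061332 0.11818713]
-0.075 [0.53595634 0.05400979]
```

Tray matches the given sizes (217 × 80 mm, dividers at +31.7/−43.0 vs 31.5/−43.5). Middle compartment (0.5106,0.118), narrow (0.536,0.054), yaw 21.5°. Now to the barrel.

```bash
python3 plan.py .458 -.1075 .13 21.5 7 .094
```

```text
turn total [ 0.0004  0.0003 -0.0036]
[[-0.0174, 0.0281, 0.0211], [0.0001, 0.0, -0.0005], 0.094]
[[-0.0174, 0.0281, 0.0211], [0.0001, 0.0, -0.0005], 0.094]
[[-0.0175, 0.0281, 0.0211], [0.0001, 0.0, -0.0005], 0.094]
[[-0.0175, 0.0281, 0.0211], [0.0001, 0.0, -0.0005], 0.094]
[[-0.0175, 0.0281, 0.0211], [0.0001, 0.0, -0.0005], 0.094]
[[-0.0175, 0.0281, 0.0211], [0.0001, 0.0, -0.0005], 0.094]
[[-0.0175, 0.0281, 0.0211], [0.0001, 0.0, -0.0005], 0.094]
```

carry_out(
  plan=[
    [[-0.0175,0.028,0.021],[0,0,0],0.094],
    [[-0.0175,0.028,0.021],[0,0,0],0.094],
    [[-0.0175,0.028,0.021],[0,0,0],0.094],
    [[-0.0175,0.028,0.021],[0,0,0],0.094],
    [[-0.0175,0.028,0.021],[0,0,0],0.094],
    [[-0.0175,0.028,0.021],[0,0,0],0.094],
    [[-0.0175,0.028,0.021],[0,0,0],0.094],
    [[0,0,0],[0,0,0],0.094],
  ],
)

```text
time: 2.82
tcp_pos: [0.456, -0.1067, 0.1293]
ee_rot: [0.983, 0.185, -0.001, -0.0]
contact_force: [0.5, 0.1, 1.1]
grip_width: 0.999
```

```bash
python3 look.py 2 wrist;python3 plan.py .458 -.1075 .026 21.5 3 .094
```

```text
wrist 319.253624907682 319.253624907682 319.8880126736748 200.68324427302852 [[0.931, 0.35, 0.098, 0.428], [0.364, -0.895, -0.258, -0.031], [-0.002, 0.276, -0.961, 0.309], [0.0, 0.0, 0.0, 1.0]]
time 2.875
joint_positions [-0.352  0.271  0.591  2.078 -0.2    0.848  0.73 ]
qd [-0.027 -0.017 -0.013 -0.018  0.003  0.01  -0.016]
effort [  2.856 -52.464   8.179 -33.581  -0.086  -0.226   0.678]
tcp_pos [ 0.457 -0.106  0.13 ]
ee_rot [ 0.983  0.186 -0.001 -0.   ]
contact_force [1.064 0.564 0.217]
torque [-0.048  0.014  0.012]
grip_width 1.004
turn total [-0.0006  0.0013 -0.0013]
[[0.0002, 0.0008, 0.0347], [-0.0002, 0.0004, -0.0004], 0.094]
[[0.0001, 0.0008, 0.0347], [-0.0002, 0.0004, -0.0004], 0.094]
[[0.0001, 0.0008, 0.0347], [-0.0002, 0.0004, -0.0004], 0.094]
```

View pics/wrist_2.png

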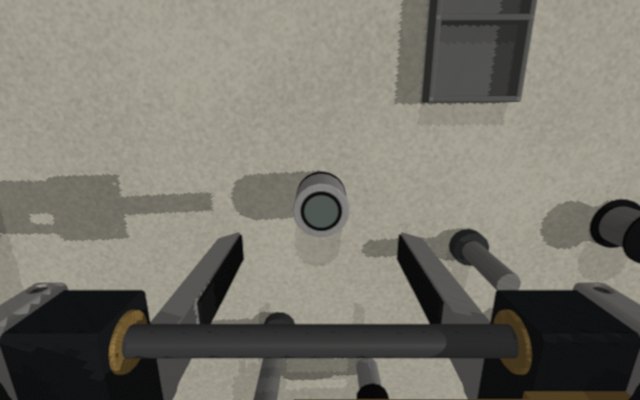

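Run:
```python
from geo import *
W=load('wrist_2');print(plane(W,321.2,211,.055))
```

```text
[ 0.45807691 -0.10734911  0.055     ]
```

The wrist picture shows the barrel's lens at (321,211), midway between the fingers. That gives (0.4581,−0.1073), which agrees with the other views. I descend and grip.

carry_out(
  plan=[
    [[0,0.001,0.034],[0,0,0],0.094],
    [[0,0.001,0.034],[0,0,0],0.094],
    [[0,0,0.034],[0,0,0],0.094],
    [[0,0,0.002],[0,0,0],0.094],
    [[0,0,0],[0,0,0],0.04],
    [[0,0,0],[0,0,0],0.04],
    [[0,0,0],[0,0,0],0.04],
    [[0,0,0],[0,0,0],0.04],
  ],
)

```text
time: 3.88
tcp_pos: [0.4584, -0.1077, 0.0269]
ee_rot: [0.983, 0.186, 0.0, 0.0]
contact_force: [-0.2, -0.4, -0.4]
grip_width: 0.611
```

carry_out(
  plan=[
    [[0,0,0],[0,0,0],0.04],
    [[0,0,0],[0,0,0],0.04],
    [[0,0,0],[0,0,0],0.04],
  ],
)

```text
time: 4.25
tcp_pos: [0.4581, -0.1079, 0.0266]
ee_rot: [0.983, 0.186, -0.0, -0.0]
contact_force: [-1.6, 0.7, 6.7]
grip_width: 0.502
```

carry_out(
  plan=[
    [[0,0,0],[0,0,0],0.03],
    [[0,0,0],[0,0,0],0.03],
    [[0,0,-0.015],[0,0,0],0.03],
    [[0,0,-0.025],[0,0,0],0.03],
    [[0,0,-0.025],[0,0,0],0.03],
    [[0,0,0],[0,0,0],0.03],
  ],
)

```text
time: 5.0
tcp_pos: [0.4591, -0.1078, 0.0933]
ee_rot: [0.983, 0.186, 0.002, 0.0]
contact_force: [0.6, 0.7, -4.0]
grip_width: 0.504
```

```bash
python3 look.py 3 side wrist | tail -9;python3 plan.py .5106 .118 .091 21.5 8 .03
```

```text
time 5.1
joint_positions [-0.323  0.343  0.573  2.104 -0.267  0.763  0.793]
qd [ 0.009  0.02  -0.008  0.007 -0.003 -0.003  0.002]
effort [ -0.298 -61.559   8.81  -33.34    0.115   0.187  -0.103]
tcp_pos [ 0.458 -0.108  0.091]
ee_rot [ 0.983  0.186  0.    -0.   ]
contact_force [ 0.363 -0.518 -3.329]
torque [-0.041  0.035 -0.036]
grip_width 0.505
turn total [-0.     -0.0003 -0.0009]
[[0.0164, -0.0238, 0.0001], [-0.0, -0.0, -0.0001], 0.03]
[[0.0164, -0.0238, 0.0001], [-0.0, -0.0, -0.0001], 0.03]
[[0.0164, -0.0238, 0.0001], [-0.0, -0.0, -0.0001], 0.03]
[[0.0164, -0.0238, 0.0001], [-0.0, -0.0, -0.0001], 0.03]
[[0.0164, -0.0238, 0.0001], [-0.0, -0.0, -0.0001], 0.03]
[[0.0164, -0.0238, 0.0001], [-0.0, -0.0, -0.0001], 0.03]
[[0.0164, -0.0238, 0.0001], [-0.0, -0.0, -0.0001], 0.03]
[[0.0164, -0.0238, 0.0001], [-0.0, -0.0, -0.0001], 0.03]
```

View pics/side_3.png

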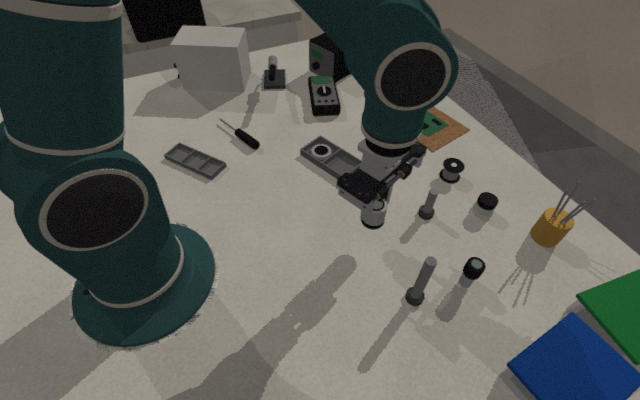

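View pics/wrist_3.png

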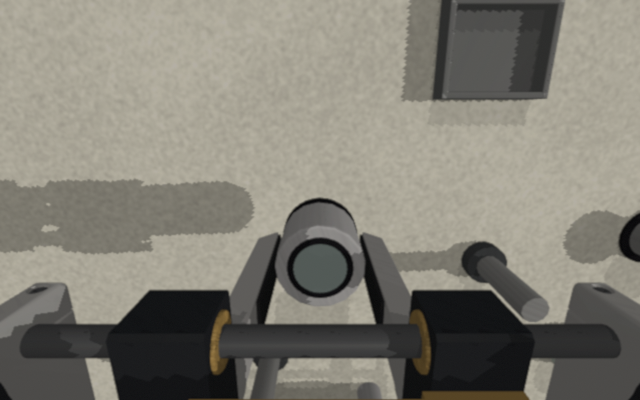

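Side view shows the barrel lifted, upright at (374,212). In the wrist view it sits centrally between the pads, lens at (320,268). I carry it to above the middle compartment.

Run:
```python
from geo import *
W=load('wrist_3');print(plane(W,320.3,268,.1193))
```

```text
[ 0.45954381 -0.10757203  0.1193    ]
```

carry_out(
  plan=[
    [[0.0165,-0.024,0],[0,0,0],0.03],
    [[0.0165,-0.024,0],[0,0,0],0.03],
    [[0.0165,-0.024,0],[0,0,0],0.03],
    [[0.0165,-0.024,0],[0,0,0],0.03],
    [[0.0165,-0.024,0],[0,0,0],0.03],
    [[0.0165,-0.024,0],[0,0,0],0.03],
    [[0.016,-0.023,0],[0,0,0],0.03],
    [[0.016,-0.023,0],[0,0,0],0.03],
  ],
)

```text
time: 6.1
tcp_pos: [0.5102, 0.1176, 0.0904]
ee_rot: [0.983, 0.186, -0.001, 0.0]
contact_force: [1.0, 0.1, -2.9]
grip_width: 0.509
```

carry_out(
  plan=[
    [[0,0,0],[0,0,0],0.03],
    [[0,0,0],[0,0,0],0.03],
  ],
)

```text
time: 6.35
tcp_pos: [0.5101, 0.1161, 0.0908]
ee_rot: [0.983, 0.186, -0.001, 0.0]
contact_force: [-0.0, 0.3, -2.1]
grip_width: 0.503
```

```bash
python3 look.py 4 wrist | tail -9; python3 plan.py .5106 .118 .034 21.5 3 .03
```

```text
joint_positions [-0.687  0.422  0.496  1.978 -0.273  0.807  0.336]
qd [ 0.003 -0.006  0.002 -0.003 -0.002  0.001 -0.001]
effort [-9.7200e-01 -6.9882e+01  8.9240e+00 -3.4031e+01 -7.2000e-02  3.6000e-02
 -3.0000e-03]
tcp_pos [0.51  0.116 0.091]
ee_rot [ 0.983  0.185 -0.001  0.   ]
contact_force [-0.728 -1.149 -2.377]
torque [-0.039  0.064  0.013]
grip_width 0.504
turn total [ 0.0003  0.0011 -0.0023]
[[0.0004, -0.0006, 0.019], [0.0001, 0.0004, -0.0008], 0.03]
[[0.0004, -0.0006, 0.019], [0.0001, 0.0004, -0.0008], 0.03]
[[0.0004, -0.0006, 0.019], [0.0001, 0.0004, -0.0008], 0.03]
```

View pics/wrist_4.png

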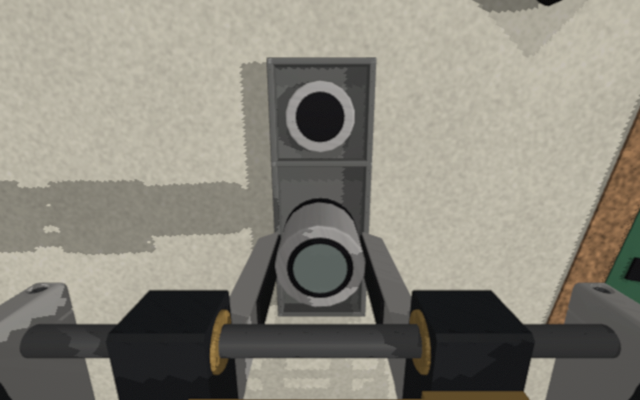

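The barrel (320,268) is centred over the tray's line in x. I lower it, slowing near the floor.

carry_out(
  plan=[
    [[0.001,-0.001,0.017],[0,0,0],0.03],
    [[0,-0.001,0.017],[0,0,0],0.03],
    [[0,0,0.012],[0,0,0],0.03],
    [[0,0,0.006],[0,0,0],0.03],
    [[0,0,0.002],[0,0,0],0.03],
    [[0,0,0],[0,0,0],0.03],
  ],
)

```text
time: 7.15
tcp_pos: [0.511, 0.1191, 0.0376]
ee_rot: [0.983, 0.186, 0.0, 0.0]
contact_force: [1.0, -0.0, -2.1]
grip_width: 0.506
```

carry_out(
  plan=[
    [[0,0,0.001],[0,0,0],0.03],
    [[0,0,0.001],[0,0,0],0.03],
    [[0,0,0],[0,0,0],0.03],
  ],
)

```text
time: 7.52
tcp_pos: [0.5109, 0.1192, 0.0355]
ee_rot: [0.983, 0.186, 0.0, 0.0]
contact_force: [-1.1, 0.3, -1.8]
grip_width: 0.504
```

carry_out(
  plan=[
    [[0,0,0.001],[0,0,0],0.03],
    [[0,0,0.001],[0,0,0],0.03],
    [[0,0,0],[0,0,0],0.03],
    [[0,0,0],[0,0,0],0.03],
  ],
)

```text
time: 8.02
tcp_pos: [0.5109, 0.1191, 0.0335]
ee_rot: [0.983, 0.186, -0.0, 0.0]
contact_force: [0.4, -0.8, -2.8]
grip_width: 0.506
```

carry_out(
  plan=[
    [[0,0,0.0005],[0,0,0],0.03],
    [[0,0,0],[0,0,0],0.03],
  ],
)

```text
time: 8.28
tcp_pos: [0.5108, 0.1191, 0.0329]
ee_rot: [0.983, 0.186, -0.0, 0.0]
contact_force: [-0.7, 0.0, -2.8]
grip_width: 0.508
```

carry_out(
  plan=[
    [[0,0,0.0005],[0,0,0],0.03],
    [[0,0,0],[0,0,0],0.03],
  ],
)

```text
time: 8.52
tcp_pos: [0.5109, 0.1191, 0.0327]
ee_rot: [0.983, 0.186, 0.0, -0.0]
contact_force: [-2.7, -0.2, 4.5]
grip_width: 0.505
```

Contact at z = 0.0327, as predicted. I release and rise.

carry_out(
  plan=[
    [[0,0,0],[0,0,0],0.06],
    [[0,0,0],[0,0,0],0.08],
    [[0,0,0],[0,0,0],0.08],
    [[0,0,0],[0,0,0],0.08],
    [[0,0,-0.015],[0,0,0],0.08],
    [[0,0,-0.04],[0,0,0],0.08],
    [[0,0,-0.06],[0,0,0],0.08],
    [[0,0,-0.06],[0,0,0],0.08],
  ],
)

```text
time: 9.52
tcp_pos: [0.5106, 0.1187, 0.2103]
ee_rot: [0.983, 0.186, 0.0, 0.0]
contact_force: [0.6, -0.1, -0.2]
grip_width: 0.85
```

```bash
python3 look.py 5 wrist | tail -9; python3 plan.py .4705 -.2665 .235 21.5 8 .07
```

```text
time 9.575
joint_positions [-0.768  0.251  0.569  1.865 -0.156  1.06   0.234]
qd [ 0.033  0.049 -0.014  0.046 -0.072 -0.172  0.065]
effort [ -2.702 -23.587   0.054 -16.257  -1.169  -2.039   0.924]
tcp_pos [0.514 0.119 0.217]
ee_rot [ 0.983  0.185  0.004 -0.001]
contact_force [ 4.919  0.815 11.224]
torque [ 0.001 -0.213 -0.042]
grip_width 0.851
turn total [-0.0001 -0.0088 -0.0028]
[[-0.0225, 0.0429, -0.0024], [-0.0, -0.0011, -0.0003], 0.07]
[[-0.0225, 0.0429, -0.0024], [-0.0, -0.0011, -0.0003], 0.07]
[[-0.0226, 0.0429, -0.0023], [-0.0, -0.0011, -0.0003], 0.07]
[[-0.0226, 0.0429, -0.0023], [-0.0, -0.0011, -0.0003], 0.07]
[[-0.0226, 0.0429, -0.0023], [-0.0, -0.0011, -0.0003], 0.07]
[[-0.0226, 0.0429, -0.0023], [-0.0, -0.0011, -0.0003], 0.07]
[[-0.0226, 0.0429, -0.0022], [-0.0, -0.0011, -0.0003], 0.07]
[[-0.0226, 0.0429, -0.0022], [-0.0, -0.0011, -0.0003], 0.07]
```

View pics/wrist_5.png

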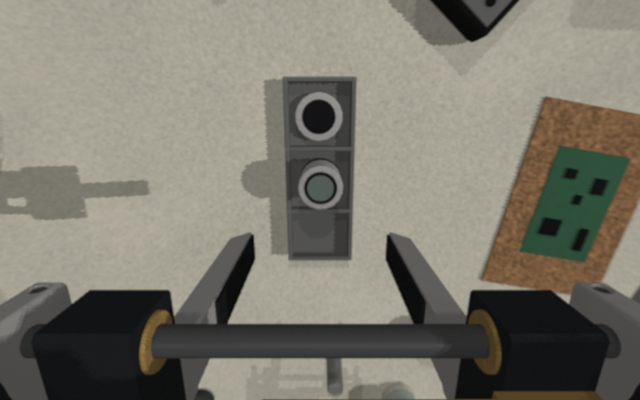

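The barrel stands upright in the middle compartment, lens at (320,188). Now to above the tall column.

carry_out(
  plan=[
    [[-0.0224,0.043,-0.001],[0,0,0],0.07],
    [[-0.0224,0.043,-0.001],[0,0,0],0.07],
    [[-0.0224,0.043,-0.001],[0,0,0],0.07],
    [[-0.0224,0.043,-0.001],[0,0,0],0.07],
    [[-0.0224,0.043,-0.001],[0,0,0],0.07],
    [[-0.0224,0.043,-0.001],[0,0,0],0.07],
    [[-0.0224,0.043,-0.001],[0,0,0],0.07],
    [[-0.0224,0.043,-0.001],[0,0,0],0.07],
  ],
)

```text
time: 10.58
tcp_pos: [0.4693, -0.2681, 0.2165]
ee_rot: [0.983, 0.186, 0.001, 0.0]
contact_force: [0.7, -0.1, -0.5]
grip_width: 0.746
```

carry_out(
  plan=[
    [[0,0,0],[0,0,0],0.07],
    [[0,0,0],[0,0,0],0.07],
  ],
)

```text
time: 10.82
tcp_pos: [0.4697, -0.2662, 0.2159]
ee_rot: [0.983, 0.186, 0.0, -0.0]
contact_force: [-0.1, 0.2, 0.2]
grip_width: 0.749
```

```bash
python3 look.py 6 wrist | tail -9; python3 plan.py .4705 -.2665 .07 21.5 1 .07
```

```text
joint_positions [-0.163  0.319  0.76   1.835 -0.247  1.085  1.063]
qd [-0.012  0.001 -0.004  0.003 -0.002 -0.002  0.002]
effort [ 1.7760e+00 -5.9033e+01  1.1230e+01 -4.0884e+01  5.6000e-02  8.1000e-02
  2.1000e-02]
tcp_pos [ 0.47  -0.266  0.216]
ee_rot [ 0.982  0.186  0.    -0.   ]
contact_force [ 1.082 -0.629 -0.462]
torque [-0.075  0.013  0.028]
grip_width 0.747
turn total [-0.0003 -0.0005 -0.0003]
[[0.0001, 0.001, 0.1458], [-0.0003, -0.0005, -0.0003], 0.07]
```

View pics/wrist_6.png

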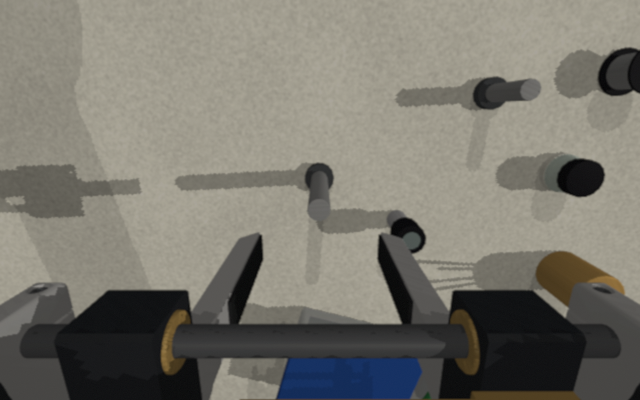

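Run:
```python
from geo import *
W=load('wrist_6');print(plane(W,319,210,.14),plane(W,319,177,.012))
```

```text
[ 0.47016209 -0.26712029  0.14      ] [ 0.46935935 -0.26586088  0.012     ]
```

The column's top is at (319,210) and its foot at (319,177), giving (0.470,−0.267), consistent with before. The eyepiece at (405,232) is clear of the fingers. I descend and grip.

carry_out(
  plan=[
    [[0,0.001,0.035],[0,0,0],0.07],
    [[0,0,0.035],[0,0,0],0.07],
    [[0,0,0.035],[0,0,0],0.07],
    [[0,0,0.03],[0,0,0],0.07],
    [[0,0,0.009],[0,0,0],0.07],
    [[0,0,0],[0,0,0],0.07],
    [[0,0,0],[0,0,0],0.01],
    [[0,0,0],[0,0,0],0.01],
  ],
)

```text
time: 11.88
tcp_pos: [0.4706, -0.2676, 0.0724]
ee_rot: [0.983, 0.186, 0.001, 0.0]
contact_force: [0.5, 0.0, -0.8]
grip_width: 0.567
```

carry_out(
  plan=[
    [[0,0,0],[0,0,0],0.01],
    [[0,0,0],[0,0,0],0.01],
    [[0,0,0],[0,0,0],0.01],
    [[0,0,0],[0,0,0],0.01],
    [[0,0,0],[0,0,0],0.01],
    [[0,0,0],[0,0,0],0.01],
  ],
)

```text
time: 12.62
tcp_pos: [0.4701, -0.2675, 0.0715]
ee_rot: [0.983, 0.186, -0.0, 0.0]
contact_force: [-0.7, -0.3, 1.0]
grip_width: 0.206
```

carry_out(
  plan=[
    [[0,0,0],[0,0,0],0.01],
    [[0,0,-0.015],[0,0,0],0.01],
    [[0,0,-0.025],[0,0,0],0.01],
    [[0,0,-0.025],[0,0,0],0.01],
    [[0,0,-0.02],[0,0,0],0.01],
    [[0,0,-0.01],[0,0,0],0.01],
    [[0,0,0],[0,0,0],0.01],
  ],
)

```text
time: 13.5
tcp_pos: [0.4703, -0.2674, 0.167]
ee_rot: [0.983, 0.186, 0.0, 0.0]
contact_force: [0.6, 0.6, -5.1]
grip_width: 0.21
```

```bash
python3 look.py 7 wrist scene| tail -9; python3 plan.py .536 .0535 .1665 21.5 10 .01
```

```text
joint_positions [-0.131  0.385  0.736  1.884 -0.306  0.989  1.114]
qd [ 0.004  0.008 -0.001  0.002  0.001 -0.001  0.   ]
effort [-1.2300e-01 -6.6878e+01  1.2877e+01 -4.0163e+01  4.5000e-02  1.1600e-01
 -3.0000e-02]
tcp_pos [ 0.47  -0.267  0.166]
ee_rot [ 0.983  0.186 -0.    -0.   ]
contact_force [ 0.198 -0.144 -4.448]
torque [-0.079  0.015  0.011]
grip_width 0.212
turn total [-0.0005  0.0006 -0.0011]
[[0.0179, -0.0274, -0.0], [-0.0001, 0.0001, -0.0001], 0.01]
[[0.0179, -0.0274, -0.0], [-0.0001, 0.0001, -0.0001], 0.01]
[[0.0179, -0.0274, -0.0], [-0.0001, 0.0001, -0.0001], 0.01]
[[0.0179, -0.0274, -0.0001], [-0.0001, 0.0001, -0.0001], 0.01]
[[0.0179, -0.0274, -0.0001], [-0.0001, 0.0001, -0.0001], 0.01]
[[0.0179, -0.0274, -0.0001], [-0.0001, 0.0001, -0.0001], 0.01]
[[0.0179, -0.0274, -0.0001], [-0.0001, 0.0001, -0.0001], 0.01]
[[0.0179, -0.0274, -0.0001], [-0.0001, 0.0001, -0.0001], 0.01]
[[0.0179, -0.0274, -0.0001], [-0.0001, 0.0001, -0.0001], 0.01]
[[0.0179, -0.0274, -0.0001], [-0.0001, 0.0001, -0.0001], 0.01]
```

View pics/wrist_7.png

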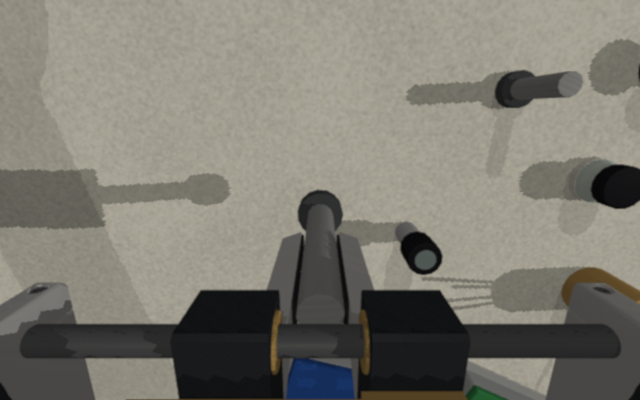

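View pics/scene_7.png

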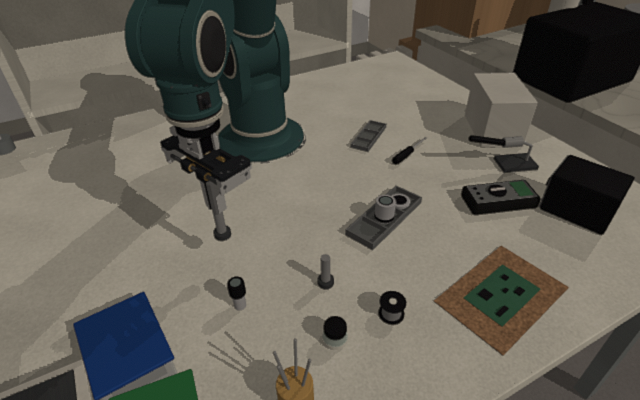

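The column is held upright (foot at (222,233) in the scene view, (320,211) in the wrist view). The barrel stands in the tray at (386,207). I carry the column to above the narrow compartment.

carry_out(
  plan=[
    [[0.01,-0.015,0],[0,0,0],0.01],
    [[0.018,-0.027,0],[0,0,0],0.01],
    [[0.018,-0.028,0],[0,0,0],0.01],
    [[0.018,-0.028,0],[0,0,0],0.01],
    [[0.018,-0.028,0],[0,0,0],0.01],
    [[0.018,-0.028,0],[0,0,0],0.01],
    [[0.018,-0.028,0],[0,0,0],0.01],
    [[0.018,-0.028,0],[0,0,0],0.01],
  ],
)

```text
time: 14.6
tcp_pos: [0.5197, -0.0213, 0.1658]
ee_rot: [0.983, 0.186, -0.001, 0.0]
contact_force: [-0.8, -0.4, -5.1]
grip_width: 0.212
```

carry_out(
  plan=[
    [[0.018,-0.028,0],[0,0,0],0.01],
    [[0.015,-0.022,0],[0,0,0],0.01],
    [[0.01,-0.014,0],[0,0,0],0.01],
    [[0,0,0],[0,0,0],0.01],
    [[0,0,0],[0,0,0],0.01],
  ],
)

```text
time: 15.22
tcp_pos: [0.5364, 0.0518, 0.1663]
ee_rot: [0.983, 0.185, -0.0, 0.0]
contact_force: [-0.0, -0.9, -5.4]
grip_width: 0.206
```

```bash
python3 look.py 8 wrist side| tail -9; python3 plan.py .536 .0535 .0835 21.5 1 .01
```

```text
joint_positions [-0.678  0.36   0.644  1.886 -0.257  0.979  0.454]
qd [-0.002 -0.002 -0.005 -0.002 -0.002 -0.    -0.002]
effort [-3.7800e-01 -6.6144e+01  1.0438e+01 -3.9925e+01 -3.8000e-02  4.9000e-02
  1.4000e-02]
tcp_pos [0.536 0.052 0.166]
ee_rot [ 0.983  0.185 -0.     0.   ]
contact_force [ 0.051  0.868 -5.232]
torque [-0.066  0.007 -0.031]
grip_width 0.206
turn total [ 0.0003  0.0002 -0.0027]
[[0.0001, -0.0017, 0.083], [0.0003, 0.0002, -0.0027], 0.01]
```

View pics/wrist_8.png

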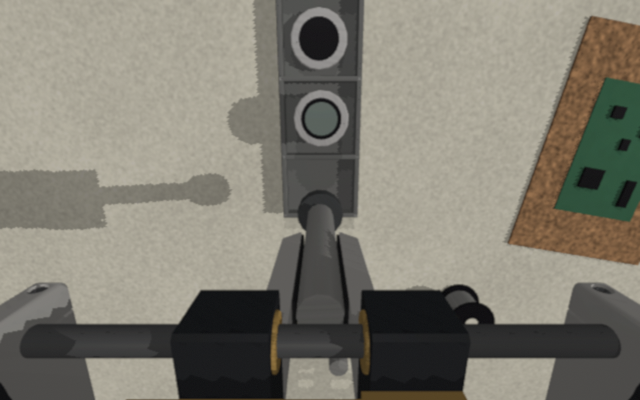

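View pics/side_8.png

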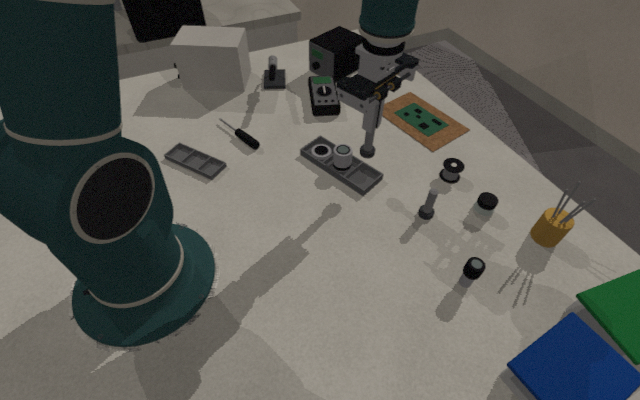

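Run:
```python
from geo import *
import cv2
W=load('wrist_8')
print('foot',plane(W,320,211,.100))
print('divider',plane(W,320,156.5,.02),'end outer',plane(W,320,216.5,.02), 'L',plane(W,284.5,190,.02),'R',plane(W,357.3,190,.02))
print('pred divider/end px',proj(W,[.5084+.3665*.0435,.1238-.93*.0435,.02]),proj(W,[.5084+.3665*.109,.1238-.93*.109,.02]))
a=cv2.imread('pics/wrist_8.png')[130:330,250:390]
cv2.imwrite('pics/cropD.png',cv2.resize(a,None,fx=3,fy=3,interpolation=cv2.INTER_CUBIC))
```

```text
foot [0.53676814 0.05320584 0.1       ]
divider [0.52487364 0.08357319 0.02      ] end outer [0.54847218 0.02325987 0.02      ] L [0.50292614 0.03707615 0.02      ] R [0.57430836 0.06500767 0.02      ]
pred divider/end px (np.float64(319.43504017422225), np.float64(156.51864435979104)) (np.float64(319.6130733693037), np.float64(217.13863154476923))
```

View pics/cropD.png

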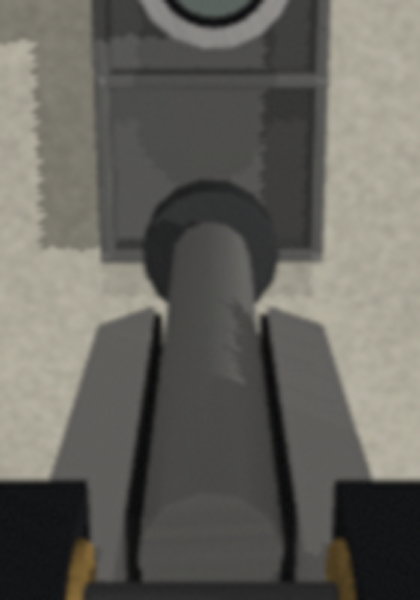

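Tray edges and the foot (0.5368,0.053) agree with the plan. I lower, expecting contact at TCP z ≈ 0.0775.

carry_out(
  plan=[
    [[0,-0.001,0.015],[0,0,0],0.01],
    [[0,0,0.022],[0,0,0],0.01],
    [[0,0,0.02],[0,0,0],0.01],
    [[0,0,0.014],[0,0,0],0.01],
    [[0,0,0.008],[0,0,0],0.01],
    [[0,0,0.004],[0,0,0],0.01],
    [[0,0,0.001],[0,0,0],0.01],
    [[0,0,0],[0,0,0],0.01],
  ],
)

```text
time: 16.32
tcp_pos: [0.5365, 0.0539, 0.0828]
ee_rot: [0.983, 0.186, 0.0, 0.0]
contact_force: [-0.5, 0.1, -4.3]
grip_width: 0.206
```

carry_out(
  plan=[
    [[0,0,0.001],[0,0,0],0.01],
    [[0,0,0.001],[0,0,0],0.01],
    [[0,0,0],[0,0,0],0.01],
    [[0,0,0],[0,0,0],0.01],
  ],
)

```text
time: 16.82
tcp_pos: [0.5363, 0.0539, 0.0805]
ee_rot: [0.983, 0.186, 0.0, 0.0]
contact_force: [-0.2, -0.4, -5.0]
grip_width: 0.205
```

carry_out(
  plan=[
    [[0,0,0.001],[0,0,0],0.01],
    [[0,0,0.001],[0,0,0],0.01],
    [[0,0,0],[0,0,0],0.01],
    [[0,0,0],[0,0,0],0.01],
  ],
)

```text
time: 17.32
tcp_pos: [0.5363, 0.0539, 0.0785]
ee_rot: [0.983, 0.186, -0.0, 0.0]
contact_force: [0.2, 0.6, -5.0]
grip_width: 0.211
```

carry_out(
  plan=[
    [[0,0,0.0005],[0,0,0],0.01],
    [[0,0,0],[0,0,0],0.01],
  ],
)

```text
time: 17.58
tcp_pos: [0.5362, 0.0539, 0.0779]
ee_rot: [0.983, 0.186, -0.0, 0.0]
contact_force: [-0.3, -0.3, -4.4]
grip_width: 0.207
```

carry_out(
  plan=[
    [[0,0,0.0005],[0,0,0],0.01],
    [[0,0,0],[0,0,0],0.01],
  ],
)

```text
time: 17.82
tcp_pos: [0.5363, 0.0539, 0.0775]
ee_rot: [0.983, 0.186, 0.0, 0.0]
contact_force: [-0.6, -0.3, -4.4]
grip_width: 0.204
```

carry_out(
  plan=[
    [[0,0,0.0005],[0,0,0],0.01],
    [[0,0,0],[0,0,0],0.01],
  ],
)

```text
time: 18.08
tcp_pos: [0.5364, 0.0538, 0.0775]
ee_rot: [0.983, 0.186, 0.0, -0.0]
contact_force: [-4.3, 0.2, 7.5]
grip_width: 0.207
```

Contact at 0.0775, as predicted. I release and look before rising far.

carry_out(
  plan=[
    [[0,0,0],[0,0,0],0.03],
    [[0,0,0],[0,0,0],0.05],
    [[0,0,0],[0,0,0],0.065],
    [[0,0,0],[0,0,0],0.065],
    [[0,0,0],[0,0,0],0.065],
  ],
)

```text
time: 18.7
tcp_pos: [0.5363, 0.0539, 0.077]
ee_rot: [0.983, 0.186, 0.0, 0.0]
contact_force: [0.3, 0.4, 0.2]
grip_width: 0.681
```

carry_out(
  plan=[
    [[0,0,-0.01],[0,0,0],0.065],
    [[0,0,-0.02],[0,0,0],0.065],
    [[0,0,-0.03],[0,0,0],0.065],
    [[0,0,-0.035],[0,0,0],0.065],
    [[0,0,-0.035],[0,0,0],0.065],
    [[0,0,-0.02],[0,0,0],0.065],
    [[0,0,-0.01],[0,0,0],0.065],
    [[0,0,0],[0,0,0],0.065],
  ],
)

```text
time: 19.7
tcp_pos: [0.5363, 0.0539, 0.2373]
ee_rot: [0.983, 0.186, 0.0, -0.0]
contact_force: [-0.2, -0.9, 0.4]
grip_width: 0.693
```

```bash
python3 look.py 9 wrist side scene| tail -9
python3 - <<'E'
import cv2,numpy as np
a=cv2.imread('pics/scene_9.png')[130:290,280:480];b=cv2.imread('pics/side_9.png')[90:250,280:480]
cv2.imwrite('pics/cropE.png',np.hstack([cv2.resize(x,None,fx=2,fy=2,interpolation=cv2.INTER_CUBIC) for x in(a,b)]))
E
```

```text
joint_positions [-0.722  0.277  0.679  1.811 -0.191  1.121  0.397]
qd [ 0.002  0.003 -0.001 -0.001  0.002  0.002 -0.001]
effort [-4.5000e-02 -5.9633e+01  8.5010e+00 -4.2339e+01 -2.9000e-02  5.6000e-02
 -3.0000e-03]
tcp_pos [0.536 0.054 0.236]
ee_rot [ 0.983  0.186 -0.001  0.   ]
contact_force [ 0.194  0.467 -0.263]
torque [-0.055  0.002 -0.04 ]
grip_width 0.698
```

View pics/cropE.png

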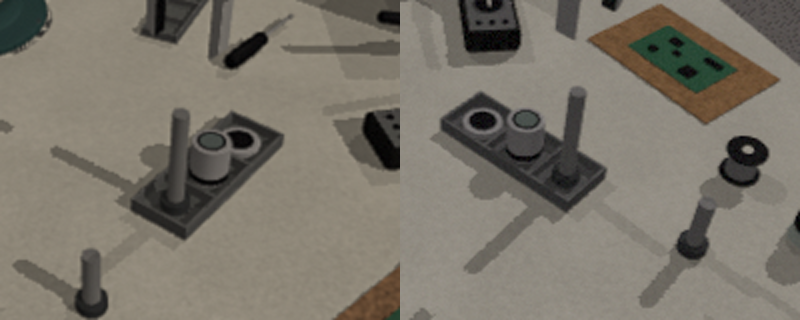

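View pics/wrist_9.png

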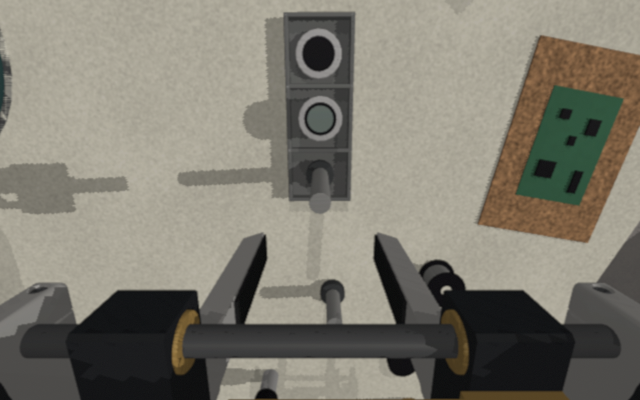

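Run:
```python
from geo import *
S=load('scene_9');D=load('side_9')
for n,a,b in(('col',(370,187),(368.3,136.7)),('barrel',(384.7,200.2),(343,149.2)),('short',(325.5,257),(433.3,191.3))):
  print(n,tri([ray(S,*a),ray(D,*b)]).round(4))
from bench import r
print(r.job_done())
```

```text
col [0.536  0.0547 0.1417]
barrel [0.5113 0.1185 0.0611]
short [ 0.6177 -0.1017  0.078 ]
the job is handed in; nothing more can be done
None
```

I placed the barrel upright in the tray's middle compartment and let go of it. Then I stood the tall column, foot down, in the narrow end compartment, and handed the job in at about 20 s of the 51 s allowed.

**Set-down:** Both parts touched the tray floor within about 0.1 mm of the predicted height, and I felt contact before opening the fingers. The wrist force readings I took stayed below about 12 N.

**Last checks after release, gripper clear above:**

| Part | Measured top position (m) | Expected height of the top (mm) |
|---|---|---|
| Barrel | (0.511, 0.119), 61 mm high | 61 |
| Column | (0.536, 0.055), 142 mm high | 146 |
| Short column | (0.618, −0.102), 78 mm high | 80 |

- **Upright and in place:** The barrel and column measured within about 1 mm of their compartment centres. Both look upright in the pictures from all three cameras.
- **Short column:** It measured within about 1 mm of where it started.
- **One disagreement:** The column's top measured 4 mm low. I put this down to picking pixels by eye at that size, because the contact height and the wrist picture both show it standing on the tray floor.

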